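# Jar to the pedal bin, sticky lid to the spoon rest

### The arm

A 7-joint arm with a two-finger parallel gripper is mounted at the origin on a cart in front of the work surface, level with it; the furniture and walls round the work are solid. World frame = base frame: x ahead of the robot, y to its left, z up, the work surface at z = 0. Lengths are in m, angles in rad, forces in N, time in s.
With the tool pointing down it reaches from about 0.4 to 0.85 m from the base axis. Payload 4.5 kg.
Tool frame: the origin (TCP) lies midway between the tips of the shut fingers; the grasp point (between the pads) lies 19 mm behind it; z points along the fingers, y is the line along which they close (so a half turn about z gives the same grasp; the last joint's range is limited). The gripper opens to 88 mm and grips with 3 to 60 N. Pads are 18 mm wide; open, the fingers measure 123 mm over their backs; the gripper's body (75 mm by 187 mm) begins 45 mm behind the grasp point.
Start: joints at [1.375, 0.689, -0.195, 1.565, 0.157, 0.902, -0.215], TCP at [0.142, -0.609, 0.239] pointing down, gripper open.
Joint ranges: [-3.01, 3.01], [-0.46, 2.08], [-1.47, 1.51], [0.13, 2.56], [-1, 4.14], [0.04, 2.09], [-2.66, 2.66]. Speed limits (rad/s): [2.57, 2.57, 3.14, 3.14, 3.14, 3.14, 3.14].

### API

Orientations are given as a unit quaternion [x, y, z, w].
In Python, from plant import r gives the robot as it stands.
- The arm moves only by the tool move_arm, never from a script. Its argument "targets" is a list that holds one entry, the list of rows, each a list of 7 numbers: the opening, from 0 (shut) to 1 (fully open), then the shift along the tool's x, y, z in mm, then the turn, a rotation vector about the tool's x, y, z in degrees. In form: [[[claw, dx, dy, dz, ax, ay, az], ...]]. A call has 1 to 10 rows; each row is the pose to reach, as a shift and turn from the pose commanded when the call began, along the tool's axes at that moment; what a row does not reach only later rows make up. A row lasts 1/8 s, in which the tool goes at most 62.5 mm and 10.7 degrees, less where a joint would pass 70% of its speed; a pose out of reach is approached as far as the arm can. A call with a gripper value outside its range is refused whole. The fingers move at their own pace and stop on an object; "newtons" is the grip in N (left out, the last holds). Time passes only in rows, so rows that repeat a pose let the fingers close. It gives the time, the measured TCP pose, the force, the opening and the grip force at its end, in the units of the state.
- r.get_state(): the state, without advancing time (a new reading comes with each control period).
- r.snapshot(name): name is "scene" or "top"; returns the picture (480x640x3 uint8, red, green, blue); there is no depth.
- r.camera_info(name): a dict with "fx", "fy", "cx", "cy" (pixels), "R" (3x3) and "t" (3): a world point X has camera coordinates R X + t. Camera axes: x right, y down, z forward; pixel columns grow to the right and rows downward; lengths in m; the calibration is good to about 2 mm. A picture is of the moment at which its call begins. camera_info takes no time and is no camera call.
- r.finish_job(): hands the job in; it is judged then, once.
The state is a dict: "clock": time; "q": joint angles; "qd": joint speeds; "joint_torque": joint torques, N m; "tool_pos": TCP position; "eef_rot": TCP orientation; "contact_force": force on the tool from outside, world axes, zero at the start; "moment": the same for the moment, N m; "opening": opening from 0.0 (shut) to 1.0 (fully open); "finger_force": force on a finger pad.
Only numpy, scipy, OpenCV 4.12 (cv2) and the standard library are available. Lean on these libraries where they do the work, as an engineer would, in place of code of your own. Each camera call takes 0.05 s, during which the arm holds its last target. There are 200 camera calls.

### The job

Throw away the empty preserve jar. Open the small steel bin with its pedal, pressing it right down so that the lid stays up by itself when you let go; lift the jar's loose metal lid off and lay it flat, top up, in the spoon rest, and lower the bare jar into the bin without dropping it. Then push the bin's lid shut, and leave everything else standing where it is.

Things in the scene. Friction and masses are not known exactly. Their poses are not given: they have to be found in the camera images.
- bin: Round pedal bin of brushed steel with black plinth, fixed to the worktop: outer diameter 146 mm, inner 134 mm, rim at z = 140 mm, inner floor at z = 30 mm. Origin: centre of its underside. Its -x points to the front (pedal side), +x to the back, where a black spine carries the lid hinge (hinge line along y at x = +76 mm, z = 140 mm).
- bin_pedal (a joint): Angle of the pedal: 0 released (spring returns it), 0.21 pressed down to its stop. The pad sinks about 20 mm; it takes about 8 to 18 N. The pedal turns about a line along the bin's y at x = -20 mm, z = 22 mm in the bin's frame.
- pedal_pad (a point): Centre of the top of the pedal pad, a ribbed plate 40 mm (front to back) by 50 mm that sticks out at the bin's foot: 116 mm in front of the bin's axis, 38 mm above the worktop when released, 18 mm at the stop.
- bin_lid (a joint): Angle of the bin's lid: 0 shut, 1.92 fully back. Pedal at its stop lifts it to about 1.78, where it tips over past upright and stays at 1.92 leaning back; let go sooner it falls shut. Pushed forward past upright (below about 1.4) it falls shut by itself, softly.
- lid_top (a point): Point on the rim of the bin's lid farthest from its hinge, at mid thickness. The lid is a round steel plate, 147 mm across and up to 14 mm thick, 148 mm from hinge line to this point; fully back this point is about 281 mm above the worktop and 45 mm behind the hinge line.
- bin_mouth (a point): Centre of the bin's mouth, at rim height.
- jar: Empty clear glass preserve jar with a plain paper band: 48 mm in diameter up to z = 57 mm, then a neck 37 mm in diameter up to z = 78 mm. Origin: centre of its underside; z up its axis. Mass about 0.12 kg.
- jar_lid: Plain bright metal lid lying loose over the jar's neck (not screwed): 45 mm in diameter, 16 mm high, 3 mm thick on top, open underneath. Origin: centre of its open underside, which is 65 mm above the jar's underside at the start; z up, towards its closed top.
- spoon_rest: Glazed blue-grey leaf-shaped spoon rest lying loose on the worktop: 80 mm (x) by 124 mm (y), rim 16 mm high, hollow well about 5 mm above the worktop. Origin: centre of its underside.
- rest_well (a point): Middle of the spoon rest's well, 6 mm above the worktop.
- spice_jar: Bystander: closed spice jar with a green lid, 46 mm in diameter, 106 mm high. Origin: centre of its underside.
- honey_jar: Bystander: full honey jar with a wide red lid, 65 mm in diameter, 100 mm high. Origin: centre of its underside.
- garlic: Bystander: garlic bulb, 60 mm across, 58 mm high. Origin: centre of its underside.
- lemon: Bystander: lemon lying on its side, 71 x 53 x 51 mm. Origin: centre of its underside.
- teaspoon: Bystander: steel teaspoon, 138 mm long, lying at the back. Origin: centre of its underside.

How it is judged:
On the way, in this order (a step that is already met when the one before it is completed fails the run):
1. the pedal is pressed down to its stop and the bin's lid is up (value of joint bin_pedal above 0.19 rad and value of joint bin_lid above 1.5 rad), for 0.1 s.
2. the pedal is let go and the lid stays up by itself (value of joint bin_pedal below 0.03 rad and value of joint bin_lid above 1.7 rad), for 0.3 s.
At the end, for the whole second after the job is handed in: The jar lies or stands at rest inside the bin; the bin's lid is shut (within 0.06 rad) with the pedal released; the jar's lid lies at rest in the spoon rest, top up, within 25 mm of the middle of its well and tilted by less than 20 degrees (horizontal distance between jar and bin below 0.067 m and z of jar in the frame of bin between 0.02 and 0.11 m and value of joint bin_lid below 0.06 rad and value of joint bin_pedal below 0.03 rad and horizontal distance between jar_lid and rest_well below 0.025 m and height (world z) of jar_lid below 0.02 m and angle between jar_lid's own z axis and vertical below 0.35 rad and linear speed of each of jar, jar_lid below 0.02 m/s); the robot touches nothing.
It fails at once if the jar is dropped into the bin: it falls faster than 1.2 m/s inside it (horizontal distance between jar and bin below 0.067 m and height (world z) of jar below 0.14 m and linear speed of jar above 1.2 m/s).
It fails at once if a bystander is shoved more than 30 mm or the spoon rest more than 40 mm (distance of any of spice_jar, honey_jar, garlic, lemon, teaspoon from where it was at the start of the episode above 0.03 m or distance of spoon_rest from where it was at the start of the episode above 0.04 m).
It fails at once if the spice jar or the honey jar is tipped over (angle between any of spice_jar, honey_jar's own z axis and vertical above 0.6 rad).
It also fails if it takes over 72 s, if anything falls off the work surface, if the arm or the gripper's body presses on something with over 40 N, if the wrist force passes 120 N, or if a joint passes its speed limit or range.

## Working session

There is one attempt and no reset: what is moved stays moved. The work goes in short steps, Python scripts to look and compute and a tool call to move; the robot and the scene stay as the last step left them, time stands still between calls to the robot, and variables do not carry over. Pictures are saved under pics/ and viewed, at most 10 in all, crops included, and the job is handed in when it is done.

Besides the shell and the picture viewer there is one more tool, called as name([rows], argument=value, ...), one row to a line, values as JSON. move_arm: Moves the arm, as the interface text tells. Its arguments: {"type":"object","properties":{"targets":{"type":"array","items":{"type":"array","items":{"type":"array","items":{"type":"number"}}}},"newtons":{"type":"number"}},"required":["targets"]}

```bash
mkdir -p pics; ls; python3 - <<'E'
from plant import r
import cv2
for n in("scene","top"):
    cv2.imwrite(f"pics/{n}0.png",r.snapshot(n)[:,:,::-1]); print(n,r.camera_info(n))
print(r.get_state())
E
```

```text
pics
scene {'fx': 584.6329103878599, 'fy': 584.6329103878599, 'cx': 323.7082324188098, 'cy': 235.49797924374224, 'R': array([[-0.78271112, -0.62237244,  0.0039802 ],
       [-0.47833571,  0.59745085, -0.64362056],
       [ 0.39819373, -0.50567285, -0.76533439]]), 't': array([0.38251891, 0.32049377, 1.10948969])}
top {'fx': 603.0595750835935, 'fy': 603.0595750835935, 'cx': 320.23772844408506, 'cy': 239.10822238355166, 'R': array([[ 0.01523606, -0.99985181, -0.00801332],
       [-0.99245863, -0.01414755, -0.1217609 ],
       [ 0.12162949,  0.00980805, -0.99252711]]), 't': array([-0.02122917,  0.49823678,  1.18834076])}
{'clock': 0.1, 'q': array([ 1.37475364,  0.68991969, -0.19454845,  1.5662378 ,  0.15731685,
        0.90253342, -0.21511415]), 'qd': array([ 1.06574194e-05, -9.09591508e-04,  3.65664526e-04, -1.44302403e-03,
       -5.82653391e-04,  1.38395755e-03, -2.18593845e-03]), 'joint_torque': array([-2.82275563e-03, -5.28494596e+01, -1.27164278e+00, -1.53836954e+01,
       -5.26426267e-02,  1.92347914e-03,  4.29831812e-05]), 'tool_pos': array([ 0.14222412, -0.60800617,  0.23797935]), 'eef_rot': array([ 9.93398042e-01,  1.14715323e-01, -1.58117194e-04, -8.36797687e-04]), 'contact_force': array([ 0.03826277, -0.05009531,  0.10714095]), 'moment': array([-0.0253987 , -0.02465038, -0.048763  ]), 'finger_force': 0.0, 'opening': 0.9989448027202308}
```

View pics/scene0.png

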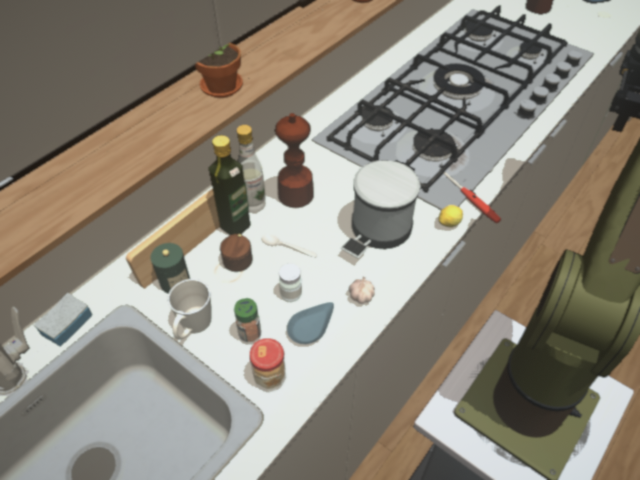

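View pics/top0.png

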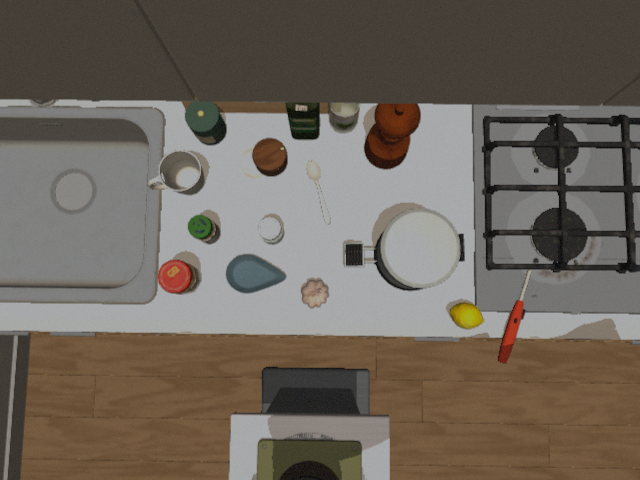

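The top view shows the bin lid around (420,248), its pedal at (354,254) on the +y side, the jar at (270,229), the rest at (255,273), and the garlic, lemon, honey and spice jars clearly separate. Next I'll measure them with masks.

```bash
cat > h.py <<'E'
from plant import r
import numpy as np, cv2
from scipy.spatial.transform import Rotation as Ro
def ray(n,u,v):
    c=r.camera_info(n); R=np.array(c['R']); t=np.array(c['t'])
    d=R.T@np.array([(u-c['cx'])/c['fx'],(v-c['cy'])/c['fy'],1]); return -R.T@t,d
def onz(n,u,v,z):
    o,d=ray(n,u,v); return o+d*(z-o[2])/d[2]
def tri(u1,v1,u2,v2):
    o1,d1=ray("scene",u1,v1);o2,d2=ray("top",u2,v2)
    s=np.linalg.lstsq(np.c_[d1,-d2],o2-o1,rcond=None)[0]; a=o1+s[0]*d1;b=o2+s[1]*d2
    return (a+b)/2,np.linalg.norm(a-b)
def proj(n,X):
    c=r.camera_info(n); p=np.array(c['R'])@X+c['t']; return c['fx']*p[0]/p[2]+c['cx'],c['fy']*p[1]/p[2]+c['cy']
def todelta(target,rot=None):
    s=r.get_state(); T=Ro.from_quat(s['eef_rot']); d=T.inv().apply(np.array(target)-s['tool_pos'])*1000
    print('shift',d.round(1)); 
    if rot is not None: print('turn',np.degrees((T.inv()*rot).as_rotvec()).round(1))
def down(yaw): # tool z down, tool y (closing) at angle yaw from world +x
    y=np.array([np.cos(yaw),np.sin(yaw),0]); z=np.array([0,0,-1.]); return Ro.from_matrix(np.c_[np.cross(y,z),y,z])
E
python3 - <<'E'
from h import *
im=cv2.imread("pics/top0.png"); hsv=cv2.cvtColor(im,cv2.COLOR_BGR2HSV)
for p in [(250,273),(270,226),(420,245),(330,200),(354,254),(240,310)]: print(p,hsv[p[1],p[0]])
m=cv2.inRange(hsv,(85,60,40),(115,255,200)); m[:, :215]=0; m[:,300:]=0; m[:240]=0;m[320:]=0
c=max(cv2.findContours(m,0,1)[0],key=cv2.contourArea)
W=np.array([onz("top",*p[0],0.014)[:2] for p in c]).astype(np.float32)
print('rest',cv2.minAreaRect(W),'centroid',onz("top",*[cv2.moments(c)[k]/cv2.moments(c)['m00'] for k in('m10','m01')],0.01))
tip=W[W[:,1].argmin()];print('tip',tip)
b=cv2.inRange(hsv,(0,0,0),(180,255,75)); b[:240]=0;b[270:]=0;b[:,:340]=0;b[:,366:]=0
c=max(cv2.findContours(b,0,1)[0],key=cv2.contourArea); (u,v),s,a=cv2.minAreaRect(c); print('pad',u,v,s,a,onz("top",u,v,.038))
a=cv2.resize(im[190:310,215:335],(480,480),interpolation=2); e=cv2.resize(im[195:305,340:475],(590,480),interpolation=2)
cv2.imwrite("pics/crop.png",cv2.resize(np.hstack([a,e]),(800,360)))
E
```

```text
(250, 273) [ 94  52 107]
(270, 226) [ 90   5 169]
(420, 245) [120   2 168]
(330, 200) [120   4 171]
(354, 254) [173  24  42]
(240, 310) [100   4 173]Traceback (most recent call last):
  File "<stdin>", line 7, in <module>
ZeroDivisionError: float division by zero
```

```bash
python3 - <<'E'
from h import *
im=cv2.imread("pics/top0.png"); hsv=cv2.cvtColor(im,cv2.COLOR_BGR2HSV)
m=cv2.inRange(hsv,(80,25,40),(115,255,200)); m[:, :215]=0; m[:,300:]=0; m[:240]=0;m[320:]=0
c=max(cv2.findContours(m,0,1)[0],key=cv2.contourArea)
W=np.array([onz("top",*p[0],0.014)[:2] for p in c]).astype(np.float32)
print('rest',cv2.boundingRect(c),cv2.minAreaRect(W),'centroid',onz("top",*[cv2.moments(c)[k]/cv2.moments(c)['m00'] for k in('m10','m01')],0.01))
tip=W[W[:,1].argmin()];print('tip',tip)
b=cv2.inRange(hsv,(0,0,0),(180,255,75)); b[:240]=0;b[270:]=0;b[:,:340]=0;b[:,366:]=0
c=max(cv2.findContours(b,0,1)[0],key=cv2.contourArea); (u,v),s,a=cv2.minAreaRect(c); print('pad',u,v,s,a,onz("top",u,v,.038))
a=cv2.resize(im[190:310,215:335],(480,480),interpolation=2); e=cv2.resize(im[190:310,340:475],(540,480),interpolation=2)
cv2.imwrite("pics/crop.png",cv2.resize(np.hstack([a,e]),(800,376)))
E
```

```text
rest (226, 255, 60, 38) ((0.4214552640914917, 0.1216864138841629), (0.11396196484565735, 0.0778583511710167), 61.20216369628906) centroid [0.42760175 0.12510822 0.01      ]
tip [0.4218583 0.0567499]
pad 353.5 254.0 (20.0, 15.0) 90.0 [ 0.46848776 -0.08097055  0.038     ]
```

View pics/crop.png

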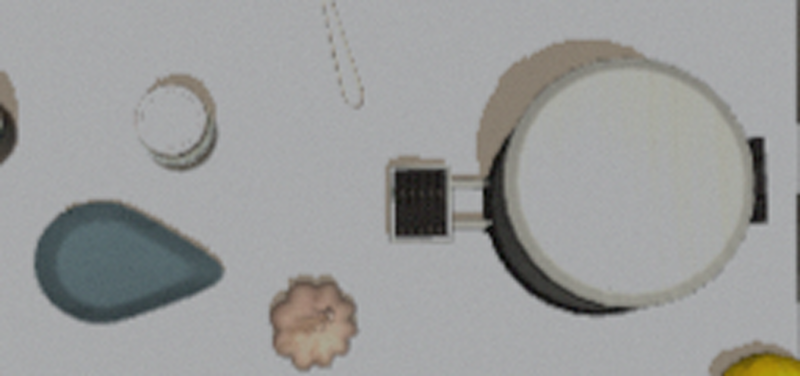

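The crop gives the bin lid ellipse centre at about (420.3,248.1) in full-frame pixels, the pad at (354.3,254.8), the jar-lid top at (270.3,228.6), and the wide part of the rest at (247,273.3) with its tip at (286,276). I'll compute world positions from these.

```bash
python3 - <<'E'
from h import *
P={'binlid':(420.3,248.1,.147),'pad':(354.3,254.8,.038),'jar':(270.3,228.6,.081),'resthead':(246.9,273.3,.008),'restmid':(256.3,273.8,.012),'garlic':(315,293,.03),'spice':(200.5,227,.106),'honey':(175,276,.1),'lemon':(467,316,.03),'pepper':(390,140,.1)}
W={k:onz("top",*v) for k,v in P.items()}
for k in W: print(k,W[k].round(4))
W2={k:proj("scene",W[k]) for k in ('binlid','pad','jar')}; print({k:np.round(v,1) for k,v in W2.items()})
d=W['pad']-W['binlid']; print(np.hypot(*d[:2]),np.degrees(np.arctan2(d[1],d[0])))
for u in(504,752): print(onz("top",340+(u-376)/3.137,248.1,.147))
todelta([W['pad'][0],W['pad'][1],.12],down(0))
E
```

```text
binlid [ 0.4703 -0.1974  0.147 ]
pad [ 0.4669 -0.0826  0.038 ]
jar [0.5115 0.0829 0.081 ]
resthead [0.4286 0.1353 0.008 ]
restmid [0.4276 0.1156 0.012 ]
garlic [ 0.3898 -0.0051  0.03  ]
spice [0.5092 0.2135 0.106 ]
honey [0.4157 0.2594 0.1   ]
lemon [ 0.3488 -0.3077  0.03  ]
pepper [ 0.6858 -0.1471  0.1   ]
{'binlid': array([386.5, 182.2]), 'pad': array([354.4, 245.9]), 'jar': array([290.3, 270.9])}
0.11487345225308794 91.69971498393275
[ 0.46927781 -0.12557719  0.147     ]
[ 0.47134363 -0.26927558  0.147     ]
shift [ 435.9 -437.4  118.7]
turn [ -0.1  -0.1 -76.8]
```

move_arm([
  [[0, 438, -446, -20, 0, 0, -77], [0, 438, -446, -20, 0, 0, -77], [0, 438, -446, -20, 0, 0, -77], [0, 438, -446, -20, 0, 0, -77], [0, 438, -446, -20, 0, 0, -77], [0, 438, -446, -20, 0, 0, -77], [0, 438, -446, -20, 0, 0, -77], [0, 438, -446, -20, 0, 0, -77], [0, 438, -446, -20, 0, 0, -77], [0, 438, -446, -20, 0, 0, -77]],
])

```text
clock: 1.35
tool_pos: [0.4677, -0.0734, 0.2586]
eef_rot: [0.706, 0.708, -0.0, 0.0]
contact_force: [1.4, -0.3, 0.1]
opening: 0.002
finger_force: 0.0
```

```bash
python3 - <<'E'
from h import *
todelta([.467,-.074,.06],down(0)); print(r.get_state())
E
```

```text
shift [ -0.6  -0.6 198.6]
turn [-0.   0.   0.1]
{'clock': 1.35, 'q': array([ 0.42953548,  0.50732358, -0.56492431,  1.97071137,  0.38355487,
        0.76993522, -0.35594684]), 'qd': array([-1.07550671,  0.18274556,  0.0651595 , -0.46109813, -0.01734408,
        0.27109623, -0.88986474]), 'joint_torque': array([  4.27559048, -41.61911488,  -5.01587123, -10.82785696,
        -0.21790319,  -0.16350085,   0.91609647]), 'tool_pos': array([ 0.46770096, -0.0733544 ,  0.2586234 ]), 'eef_rot': array([ 7.06213051e-01,  7.07999331e-01, -2.70491828e-04,  3.69837961e-05]), 'contact_force': array([ 1.3808737 , -0.33956533,  0.1206191 ]), 'moment': array([-0.12896156, -0.17578807, -0.04493408]), 'finger_force': 0.0, 'opening': 0.0017013114516507286}
```

move_arm([
  [[0, 0, 0, 60, 0, 0, 0], [0, 0, 0, 120, 0, 0, 0], [0, 0, 0, 180, 0, 0, 0], [0, 0, 0, 205, 0, 0, 0], [0, 0, 0, 215, 0, 0, 0], [0, 0, 0, 223, 0, 0, 0], [0, 0, 0, 231, 0, 0, 0], [0, 0, 0, 237, 0, 0, 0], [0, 0, 0, 241, 0, 0, 0], [0, 0, 0, 243, 0, 0, 0]],
])

```text
clock: 2.6
tool_pos: [0.4673, -0.0737, 0.0174]
eef_rot: [0.706, 0.708, 0.001, 0.0]
contact_force: [-3.8, 4.2, 26.9]
opening: 0.005
finger_force: 13.7
```

```bash
python3 - <<'E'
from h import *
cv2.imwrite("pics/s1.png",r.snapshot("scene")[90:330,220:540,::-1]); print(r.get_state()['contact_force'],r.get_state()['tool_pos'])
E
```

```text
[-2.7400194   3.50977021 16.30430654] [ 0.46720578 -0.07368398  0.01755144]
```

View pics/s1.png

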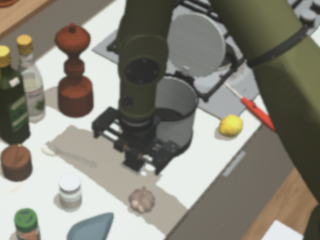

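The crop shows the bin lid raised at about (195,45), with the gripper on the pedal. I'll press a bit further, hold, then release.

move_arm([
  [[0, 0, 0, 2, 0, 0, 0], [0, 0, 0, 4, 0, 0, 0], [0, 0, 0, 5, 0, 0, 0], [0, 0, 0, 5, 0, 0, 0], [0, 0, 0, 5, 0, 0, 0], [0, 0, 0, 5, 0, 0, 0], [0, 0, 0, 5, 0, 0, 0], [0, 0, 0, 5, 0, 0, 0]],
])

```text
clock: 3.65
tool_pos: [0.4673, -0.0737, 0.0167]
eef_rot: [0.706, 0.709, 0.002, 0.002]
contact_force: [-8.6, 6.9, 62.2]
opening: 0.008
finger_force: 31.2
```

move_arm([
  [[0, 0, 0, -7, 0, 0, 0], [0, 0, 0, -17, 0, 0, 0], [0, 0, 0, -30, 0, 0, 0], [0, 0, 0, -60, 0, 0, 0], [0, 0, 0, -120, 0, 0, 0], [0, 0, 0, -170, 0, 0, 0], [0, 0, 0, -190, 0, 0, 0], [0, 0, 0, -190, 0, 0, 0]],
])

```text
clock: 4.65
tool_pos: [0.4682, -0.0757, 0.2025]
eef_rot: [0.707, 0.707, 0.001, 0.002]
contact_force: [0.3, -1.2, -0.5]
opening: 0.005
finger_force: 0.0
```

```bash
python3 - <<'E'
from h import *
s=r.snapshot("scene")[60:330,220:540,::-1]; t=r.snapshot("top")[150:420,200:520,::-1]
cv2.imwrite("pics/s2.png",np.hstack([s,t])); print(r.get_state()['tool_pos'])
# jar grasp: lid top z .081; grasp pt 19mm behind TCP; 
todelta([.5115,.083,.19],down(0))
todelta([.5115,.083,.062],down(0))
E
```

```text
[ 0.46675076 -0.07553771  0.20037333]
shift [158.5  45.1  10.3]
turn [-0.   0.   0.1]
shift [158.5  45.1 138.3]
turn [-0.   0.   0.1]
```

View pics/s2.png

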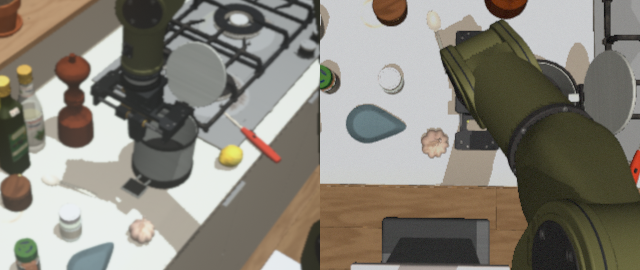

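The left panel shows the lid leaning back at about (197,75) and the pedal released at (135,187). The right panel shows the jar at (391,78) and the rest at (375,123), both undisturbed. Next is the jar lid.

move_arm([
  [[0.85, 50, 15, 10, 0, 0, -4], [0.85, 105, 30, 10, 0, 0, -8], [0.85, 158, 45, 20, 0, 0, -12], [0.85, 158, 45, 60, 0, 0, -12], [0.85, 158, 45, 80, 0, 0, -12], [0.85, 158, 45, 80, 0, 0, -12], [0.85, 158, 45, 80, 0, 0, -12]],
])

```text
clock: 5.62
tool_pos: [0.5116, 0.0833, 0.1206]
eef_rot: [0.628, 0.778, -0.0, -0.0]
contact_force: [-0.1, 0.5, -0.1]
opening: 0.778
finger_force: 0.0
```

```bash
python3 - <<'E'
from h import *
todelta([.5115,.083,.071],down(np.radians(12))); print(r.get_state()['opening'])
E
```

```text
shift [-0.3 -0.1 49.6]
turn [-0.   0.   0.2]
0.7778178630621302
```

move_arm([
  [[0.85, 0, 0, 25, 0, 0, 0], [0.85, 0, 0, 45, 0, 0, 0], [0.85, 0, 0, 50, 0, 0, 0], [0.85, 0, 0, 50, 0, 0, 0], [0.4, 0, 0, 50, 0, 0, 0], [0.4, 0, 0, 50, 0, 0, 0], [0.4, 0, 0, 50, 0, 0, 0], [0.4, 0, 0, 50, 0, 0, 0], [0.4, 0, 0, 50, 0, 0, 0], [0.4, 0, 0, 50, 0, 0, 0]],
], newtons=10)

```text
clock: 6.88
tool_pos: [0.5122, 0.0835, 0.071]
eef_rot: [0.628, 0.778, 0.001, 0.0]
contact_force: [1.5, -0.2, 3.3]
opening: 0.51
finger_force: 10.0
```

move_arm([
  [[0.4, 0, 0, -5, 0, 0, 0], [0.4, 0, 0, -15, 0, 0, 0], [0.4, 0, 0, -40, 0, 0, 0], [0.4, 0, 0, -80, 0, 0, 0], [0.4, 0, 0, -80, 0, 0, 0]],
])

```text
clock: 7.5
tool_pos: [0.5128, 0.0837, 0.1533]
eef_rot: [0.628, 0.778, 0.002, 0.001]
contact_force: [0.5, 0.8, -0.5]
opening: 0.506
finger_force: 10.0
```

```bash
python3 - <<'E'
from h import *
s=r.snapshot("scene")[180:400,200:420,::-1]
cv2.imwrite("pics/s3.png",cv2.resize(s,(550,550),interpolation=2)); print(r.get_state()['opening'])
todelta([.4285,.130,.018],down(np.radians(12)))
E
```

```text
0.5090786748906114
shift [ 63.4 -71.9 133.7]
turn [0.1 0.  0.1]
```

View pics/s3.png

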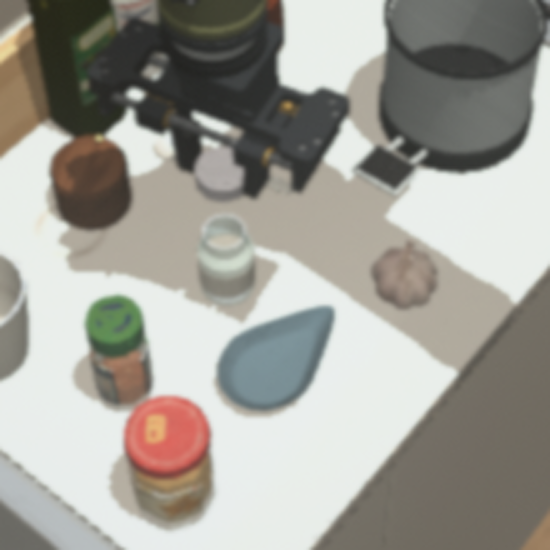

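The picture shows the lid held in the fingers at about (222,175) and the bare jar standing at (226,260). The rest is clear.

move_arm([
  [[0.4, 32, -36, 10, 0, 0, 0], [0.4, 63, -72, 30, 0, 0, 0], [0.4, 63, -72, 80, 0, 0, 0], [0.4, 63, -72, 110, 0, 0, 0], [0.4, 63, -72, 125, 0, 0, 0], [0.4, 63, -72, 130, 0, 0, 0], [0.4, 63, -72, 134, 0, 0, 0], [0.4, 63, -72, 134, 0, 0, 0]],
])

```text
clock: 8.55
tool_pos: [0.4269, 0.1292, 0.0158]
eef_rot: [0.627, 0.779, -0.001, -0.0]
contact_force: [1.0, -0.6, -0.6]
opening: 0.513
finger_force: 10.0
```

move_arm([
  [[0.4, 0, 0, 2, 0, 0, 0], [0.4, 0, 0, 3, 0, 0, 0], [0.4, 0, 0, 3, 0, 0, 0], [0.56, 0, 0, 3, 0, 0, 0], [0.6, 0, 0, 3, 0, 0, 0], [0.6, 0, 0, 3, 0, 0, 0], [0.6, 0, 0, -5, 0, 0, 0], [0.6, 0, 0, -30, 0, 0, 0], [0.8, 0, 0, -80, 0, 0, 0], [0.8, 0, 0, -120, 0, 0, 0]],
])

```text
clock: 9.8
tool_pos: [0.4267, 0.1292, 0.128]
eef_rot: [0.628, 0.778, -0.002, -0.002]
contact_force: [1.1, 0.3, 0.1]
opening: 0.789
finger_force: 0.0
```

```bash
python3 - <<'E'
from h import *
s=cv2.resize(r.snapshot("scene")[220:360,220:360,::-1],(400,400),interpolation=2); t=cv2.resize(r.snapshot("top")[190:310,200:320,::-1],(400,400),interpolation=2)
cv2.imwrite("pics/s4.png",np.hstack([s,t])); print(r.get_state()['opening'])
todelta([.512,.083,.10],down(np.radians(12)))
print(proj("top",np.array([.4286,.1353,.022])),proj("top",np.array([.512,.083,.078])),proj("scene",np.array([.512,.083,.078])))
E
```

```text
0.8013381789102667
shift [-64.8  70.7  32.4]
turn [ 0.3 -0.2  0.1]
(np.float64(246.01204926890105), np.float64(272.8588972265384)) (np.float64(270.3902570230713), np.float64(228.5400788178057)) (np.float64(290.1386364275194), np.float64(271.671221129265))
```

View pics/s4.png

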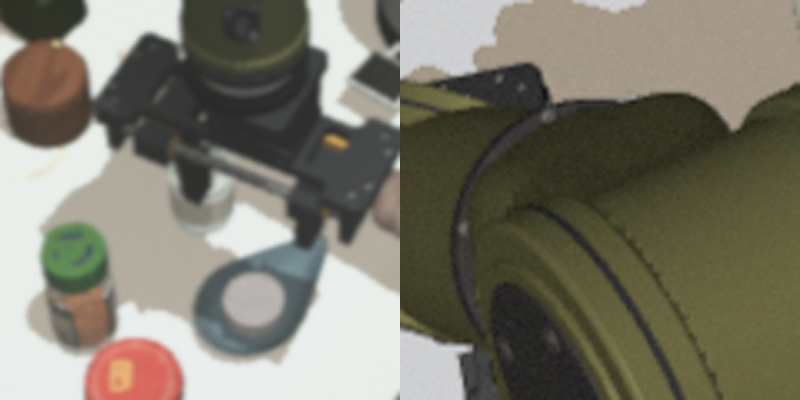

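The lid lies flat in the rest's wide part, at crop (253,300), and the jar is still upright. Now I'll grip the jar by the neck.

move_arm([
  [[0.8, -32, 35, 5, 0, 0, 0], [0.8, -65, 71, 10, 0, 0, 0], [0.8, -65, 71, 30, 0, 0, 0], [0.8, -65, 71, 60, 0, 0, 0], [0.8, -65, 71, 72, 0, 0, 0], [0.8, -65, 71, 72, 0, 0, 0], [0.35, -65, 71, 72, 0, 0, 0], [0.35, -65, 71, 72, 0, 0, 0], [0.35, -65, 71, 72, 0, 0, 0], [0.35, -65, 71, 72, 0, 0, 0]],
], newtons=15)

```text
clock: 11.15
tool_pos: [0.5124, 0.0818, 0.0575]
eef_rot: [0.628, 0.778, 0.001, 0.001]
contact_force: [1.0, 0.7, 8.4]
opening: 0.415
finger_force: 17.2
```

move_arm([
  [[0.35, 0, 0, 0, 0, 0, 0], [0.35, 0, 0, 0, 0, 0, 0]],
])

```text
clock: 11.4
tool_pos: [0.5124, 0.0818, 0.0575]
eef_rot: [0.628, 0.778, 0.001, 0.001]
contact_force: [1.0, 1.0, 8.0]
opening: 0.412
finger_force: 17.0
```

move_arm([
  [[0.35, 0, 0, -5, 0, 0, 0], [0.35, 0, 0, -20, 0, 0, 0], [0.35, 0, 0, -60, 0, 0, 0], [0.35, 0, 0, -110, 0, 0, 0], [0.35, 0, 0, -160, 0, 0, 0], [0.35, 0, 0, -190, 0, 0, 0], [0.35, 0, 0, -190, 0, 0, 0]],
])

```text
clock: 12.28
tool_pos: [0.5122, 0.0817, 0.2488]
eef_rot: [0.628, 0.778, 0.002, 0.001]
contact_force: [-0.5, 0.2, -2.5]
opening: 0.415
finger_force: 15.4
```

```bash
python3 - <<'E'
from h import *
s=r.snapshot("scene")[100:380,180:460,::-1]
cv2.imwrite("pics/s5.png",cv2.resize(s,(560,560))); print(r.get_state()['opening'],r.get_state()['tool_pos'])
todelta([.470,-.196,.245],down(0))
E
```

```text
0.4150218611335971 [0.5112727  0.08099805 0.24701819]
shift [-262.1  -98.7    2. ]
turn [ 0.1  0.  12.2]
```

View pics/s5.png

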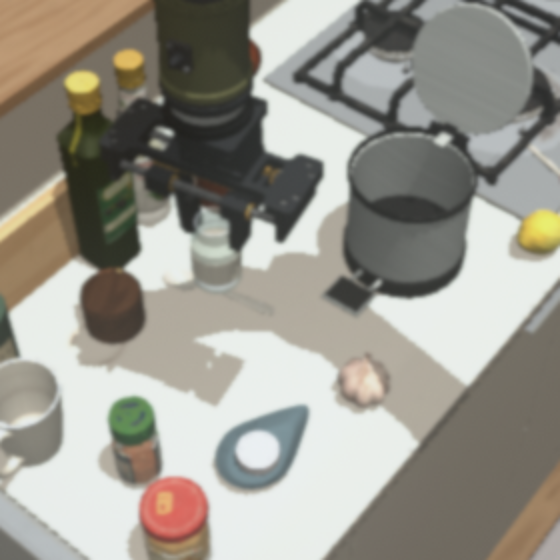

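The jar hangs upright in the grip at (216,245), and its lid is in the rest at (258,450). The bin is open, with its mouth at about (412,170).

move_arm([
  [[0.35, -30, -11, 0, 0, 0, 2], [0.35, -75, -28, 0, 0, 0, 4], [0.35, -120, -45, 0, 0, 0, 6], [0.35, -165, -62, 0, 0, 0, 8], [0.35, -210, -79, 0, 0, 0, 10], [0.35, -245, -92, 0, 0, 0, 12], [0.35, -262, -99, 0, 0, 0, 12], [0.35, -262, -99, 0, 0, 0, 12]],
])

```text
clock: 13.32
tool_pos: [0.469, -0.1961, 0.2453]
eef_rot: [0.706, 0.708, -0.0, -0.001]
contact_force: [-0.2, -0.2, -0.8]
opening: 0.415
finger_force: 15.5
```

```bash
python3 - <<'E'
from h import *
print('lid',onz("scene",309,325,.022))
todelta([.470,-.196,.092],down(0));print(r.get_state()['contact_force'])
E
```

```text
lid [0.42255608 0.13161705 0.022     ]
shift [-1.000e-01  1.200e+00  1.533e+02]
turn [-0.1 -0.1  0.1]
[-0.23377909 -0.16307294 -0.77389933]
```

move_arm([
  [[0.35, 0, 1, 25, 0, 0, 0], [0.35, 0, 1, 60, 0, 0, 0], [0.35, 0, 1, 95, 0, 0, 0], [0.35, 0, 1, 125, 0, 0, 0], [0.35, 0, 1, 142, 0, 0, 0], [0.35, 0, 1, 150, 0, 0, 0], [0.35, 0, 1, 154, 0, 0, 0], [0.35, 0, 1, 156, 0, 0, 0], [0.35, 0, 1, 156, 0, 0, 0]],
])

```text
clock: 14.45
tool_pos: [0.4711, -0.1959, 0.0907]
eef_rot: [0.706, 0.708, 0.0, 0.0]
contact_force: [0.1, 1.2, -0.9]
opening: 0.417
finger_force: 15.4
```

move_arm([
  [[0.35, 0, 0, 2, 0, 0, 0], [0.35, 0, 0, 2, 0, 0, 0], [0.45, 0, 0, 2, 0, 0, 0], [0.55, 0, 0, 2, 0, 0, 0], [0.6, 0, 0, 2, 0, 0, 0], [0.6, 0, 0, 2, 0, 0, 0], [0.6, 0, 0, -10, 0, 0, 0], [0.6, 0, 0, -40, 0, 0, 0], [0.6, 0, 0, -90, 0, 0, 0], [0.6, 0, 0, -140, 0, 0, 0]],
])

```text
clock: 15.7
tool_pos: [0.4705, -0.1954, 0.2323]
eef_rot: [0.706, 0.708, 0.0, -0.0]
contact_force: [1.1, -0.5, -1.2]
opening: 0.601
finger_force: 0.0
```

```bash
python3 - <<'E'
from h import *
s=r.snapshot("scene")[80:280,270:470,::-1]
cv2.imwrite("pics/s6.png",cv2.resize(s,(500,500))); print(r.get_state()['tool_pos'],r.get_state()['q'])
E
```

```text
[ 0.47399509 -0.1952351   0.23805709] [ 0.77979138  0.63456223 -0.78318026  1.8927414   0.59189523  0.85025932
 -0.30524032]
```

View pics/s6.png

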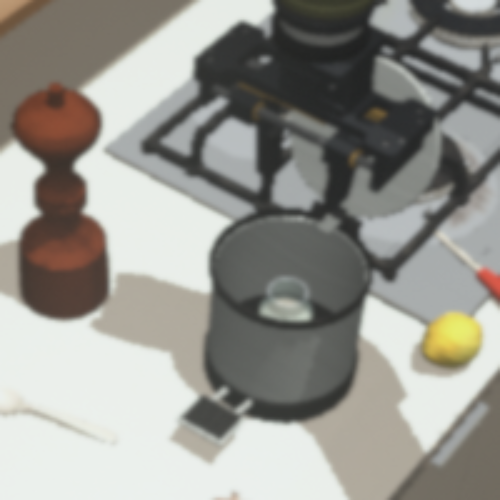

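The jar stands upright inside the bin at about (287,300) and the lid is still leaning back. I'll go up and over to behind the lid.

move_arm([
  [[0, 0, 0, -40, 0, 0, 0], [0, 0, 0, -90, 0, 0, 0], [0, 0, 0, -125, 0, 0, 0], [0, -30, 0, -130, 0, 0, 0], [0, -80, 0, -130, 0, 0, 0], [0, -130, 0, -130, 0, 0, 0], [0, -180, 0, -130, 0, 0, 0], [0, -205, 0, -130, 0, 0, 0], [0, -205, 0, -130, 0, 0, 0]],
])

```text
clock: 16.88
tool_pos: [0.4705, -0.4023, 0.3599]
eef_rot: [0.707, 0.707, -0.0, -0.0]
contact_force: [0.6, 1.0, 0.4]
opening: 0.004
finger_force: 0.0
```

```bash
python3 - <<'E'
from h import *
s=r.get_state();print(s['opening'],s['contact_force']); todelta([.470,-.40,.25],down(0)); todelta([.470,-.40+.17,.25],down(0))
E
```

```text
0.0036305560385404916 [0.56452039 0.99671015 0.36300863]
shift [  2.3  -0.4 109.9]
turn [-0. -0. -0.]
shift [172.3  -0.5 109.9]
turn [-0. -0. -0.]
```

move_arm([
  [[0, 0, 0, 50, 0, 0, 0], [0, 0, 0, 100, 0, 0, 0], [0, 0, 0, 110, 0, 0, 0], [0, 40, 0, 110, 0, 0, 0], [0, 60, 0, 110, 0, 0, 0], [0, 78, 0, 110, 0, 0, 0], [0, 96, 0, 110, 0, 0, 0], [0, 114, 0, 110, 0, 0, 0], [0, 132, 0, 110, 0, 0, 0], [0, 150, 0, 110, 0, 0, 0]],
])

```text
clock: 18.12
tool_pos: [0.4709, -0.2495, 0.2502]
eef_rot: [0.706, 0.708, 0.0, -0.0]
contact_force: [0.7, 0.7, -1.0]
opening: 0.004
finger_force: 0.0
```

move_arm([
  [[0, 15, 0, 0, 0, 0, 0], [0, 15, 0, 0, 0, 0, 0], [0, 15, 0, -40, 0, 0, 0], [0, 15, 0, -80, 0, 0, 0], [0, 15, 0, -80, 0, 0, 0], [0, 15, 0, -80, 0, 0, 0], [0, 15, 0, -80, 0, 0, 0], [0, 15, 0, -80, 0, 0, 0]],
])

```text
clock: 19.12
tool_pos: [0.4705, -0.2358, 0.3293]
eef_rot: [0.706, 0.708, -0.0, -0.001]
contact_force: [0.8, 0.1, -0.5]
opening: 0.008
finger_force: 0.0
```

```bash
python3 - <<'E'
from h import *
s=r.snapshot("scene")[80:400,200:520,::-1]
cv2.imwrite("pics/s7.png",cv2.resize(s,(560,560))); print(r.get_state()['tool_pos'],r.get_state()['contact_force'])
E
```

```text
[ 0.47062758 -0.23567745  0.32952892] [0.41804    0.13356258 0.16754256]
```

View pics/s7.png

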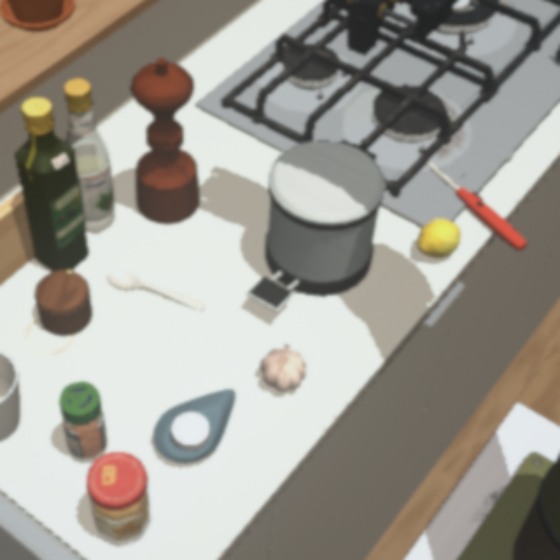

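The bin looks shut, with its lid at (326,183), and the jar lid lies flat in the rest at (190,430). I'll let it settle, then check against the first image.

move_arm([
  [[0, 0, 0, -30, 0, 0, 0], [0, 0, 0, -30, 0, 0, 0], [0, 0, 0, -30, 0, 0, 0], [0, 0, 0, -30, 0, 0, 0], [0, 0, 0, -30, 0, 0, 0], [0, 0, 0, -30, 0, 0, 0], [0, 0, 0, -30, 0, 0, 0], [0, 0, 0, -30, 0, 0, 0]],
])

```text
clock: 20.18
tool_pos: [0.4709, -0.2357, 0.3602]
eef_rot: [0.706, 0.708, -0.0, 0.0]
contact_force: [-0.2, 0.4, 0.6]
opening: 0.003
finger_force: 0.0
```

```bash
python3 - <<'E'
from h import *
a=cv2.imread("pics/scene0.png").astype(int); b=r.snapshot("scene")[:,:,::-1].astype(int)
d=abs(a-b).max(2)
for n,(u0,u1,v0,v1) in dict(bin=(340,425,155,262),pedal=(335,370,232,262),spice=(230,262,295,345),honey=(245,290,335,390),garlic=(345,378,275,305),lemon=(438,465,203,228)).items(): print(n,(d[v0:v1,u0:u1]>40).mean().round(3))
E
```

```text
bin 0.272
pedal 0.0
spice 0.0
honey 0.0
garlic 0.0
lemon 0.0
```

move_arm([
  [[0, -60, 0, 0, 0, 0, 0], [0, -120, 0, 0, 0, 0, 0], [0, -180, 0, 0, 0, 0, 0], [0, -240, -40, 0, 0, 0, 0], [0, -300, -80, 0, 0, 0, 0], [0, -340, -120, 0, 0, 0, 0], [0, -340, -160, 0, 0, 0, 0], [0, -340, -160, 0, 0, 0, 0], [0, -340, -160, 0, 0, 0, 0]],
])

```text
clock: 21.35
tool_pos: [0.3126, -0.5757, 0.3604]
eef_rot: [0.706, 0.708, 0.001, 0.0]
contact_force: [0.4, 0.3, 0.3]
opening: 0.005
finger_force: 0.0
```

```bash
python3 - <<'E'
from h import *
a=cv2.imread("pics/scene0.png").astype(int); b=r.snapshot("scene")[:,:,::-1].astype(int)
d=abs(a-b).max(2)[155:262,340:425]>30; print('scene',d.mean(),cv2.boundingRect(d.astype(np.uint8)))
a=cv2.imread("pics/top0.png").astype(int); b=r.snapshot("top")[:,:,::-1].astype(int)
d=abs(a-b).max(2)[195:300,340:470]>30; print('top',d.mean(),cv2.boundingRect(d.astype(np.uint8)))
print(r.get_state()['qd'].round(3),r.get_state()['clock'])
E
```

```text
scene 0.0 (0, 0, 0, 0)
top 0.0 (0, 0, 0, 0)
[-0.007  0.001  0.004 -0.001  0.002  0.001  0.001] 21.45
```

The bin looks identical to its shut starting state, so I'm handing in.

```bash
python3 -c "
from plant import r
print(r.finish_job())"
```

```text
the job is handed in; nothing more can be done
None
```

The job is handed in: the bare jar stands in the shut bin, its lid lies flat, top up, in the spoon rest, and the final pictures show the bin shut and the spice jar, honey jar, garlic and lemon unmoved (the teaspoon was only checked by eye); no pass/fail result was returned.

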